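# Start the coconut trimmer from its sloped key stand

## Task

Start the trimmer from the row of sloped keys: press the round key fully home twice, letting it come right up after each press, then press the square key fully home and let it up, then press the oblong bar key home and hold it down for a good second before letting it up. Work one key at a time, never press the triangular stop key, and press gently: the keys sit at unknown depths in their collars, so feel for the stop instead of ramming it. Leave the coconuts, mug and bottle where they stand.

Things in the scene. Friction and masses are not known exactly. Their poses are not given: they have to be found in the camera images.
- round_unit: The reset unit, one of four bolted in a row 122 mm apart on a base plate, in any order: pedestal with a sloped aluminium box (126 x 108 mm), front away from the robot, with one black key in a steel collar. Its key is round, 56 mm across, in a round collar of 62 mm inside diameter. Origin: centre of the underside; x to its front, y along the row, z up.
- round_mouth (a point): Centre of the mouth (rim) of the reset unit's collar. z: straight out along the key's travel, 30 degrees from vertical, leaning to the unit's front; y: along the row; x: down the slope. Collar wall 4 mm thick, 46 mm tall. The key's flat face, when up, is 8 to 26 mm below the rim: each key is screwed in to its own unmeasured depth, to be felt.
- round_key (a joint): Travel of the reset key along its collar: 0 up (sprung), 0.009 m fully pressed against its rigid stop. The spring takes about 2.4 N to start and 8 N to press home; past that the force rises steeply.
- square_unit: The select unit, one of four bolted in a row 122 mm apart on a base plate, in any order: pedestal with a sloped aluminium box (126 x 108 mm), front away from the robot, with one black key in a steel collar. Its key is square, 56 x 56 mm, in a square collar 62 x 62 mm inside. Origin: centre of the underside; x to its front, y along the row, z up.
- square_mouth (a point): Centre of the mouth (rim) of the select unit's collar. z: straight out along the key's travel, 30 degrees from vertical, leaning to the unit's front; y: along the row; x: down the slope. Collar wall 4 mm thick, 46 mm tall. The key's flat face, when up, is 8 to 26 mm below the rim: each key is screwed in to its own unmeasured depth, to be felt.
- square_key (a joint): Travel of the select key along its collar: 0 up (sprung), 0.009 m fully pressed against its rigid stop. The spring takes about 2.4 N to start and 8 N to press home; past that the force rises steeply.
- bar_unit: The start unit, one of four bolted in a row 122 mm apart on a base plate, in any order: pedestal with a sloped aluminium box (126 x 108 mm), front away from the robot, with one black key in a steel collar. Its key is an oblong bar, 98 mm long (up the slope) x 50 mm wide, in an oblong collar 104 x 56 mm inside. Origin: centre of the underside; x to its front, y along the row, z up.
- bar_mouth (a point): Centre of the mouth (rim) of the start unit's collar. z: straight out along the key's travel, 30 degrees from vertical, leaning to the unit's front; y: along the row; x: down the slope. Collar wall 4 mm thick, 46 mm tall. The key's flat face, when up, is 8 to 26 mm below the rim: each key is screwed in to its own unmeasured depth, to be felt.
- bar_key (a joint): Travel of the start key along its collar: 0 up (sprung), 0.009 m fully pressed against its rigid stop. The spring takes about 2.4 N to start and 8 N to press home; past that the force rises steeply.
- tri_unit: The stop unit, one of four bolted in a row 122 mm apart on a base plate, in any order: pedestal with a sloped aluminium box (126 x 108 mm), front away from the robot, with one black key in a steel collar. Its key is triangular, 76 mm a side, one corner pointing up the slope, in a triangular collar 87 mm a side inside. Origin: centre of the underside; x to its front, y along the row, z up.
- tri_mouth (a point): Centre of the mouth (rim) of the stop unit's collar. z: straight out along the key's travel, 30 degrees from vertical, leaning to the unit's front; y: along the row; x: down the slope. Collar wall 4 mm thick, 46 mm tall. The key's flat face, when up, is 8 to 26 mm below the rim: each key is screwed in to its own unmeasured depth, to be felt.
- tri_key (a joint): Travel of the stop key along its collar: 0 up (sprung), 0.009 m fully pressed against its rigid stop. The spring takes about 2.4 N to start and 8 N to press home; past that the force rises steeply.
- coconut: Loose pale trimmed coconut, 96 mm wide, 94 mm tall, standing on the table beyond the base plate, in front of the units. Leave it. Origin: centre of its underside, z up.
- coconut2: The other loose trimmed coconut, 96 mm wide, 94 mm tall, standing on the table beyond the base plate, in front of the units. Leave it. Origin: centre of its underside, z up.
- mug: Loose steel mug, 72 mm across, 85 mm tall, standing on the base plate in front of the key units. Leave it. Origin: centre of its underside, z up.
- bottle: Loose white bottle, 60 mm across, 170 mm tall, standing beside the left (+y) end of the row. Leave it. Origin: centre of its underside, z up.
Not all that is in view belongs to the job. What is shaped like the bottle but orange or yellow is not meant.

How it is judged:
By the outcome, as a careful person would: the job done as asked, in the order asked, and still so for the second after the job is handed in, with the robot touching nothing.
It also fails if it takes over 54 s, if anything falls off the work surface, if the arm or the gripper's body presses on something with over 40 N, if the wrist force passes 120 N, or if a joint passes its speed limit or range.

## Robot

A 6-joint arm with a two-finger parallel gripper is mounted at the origin on the work surface. World frame = base frame: x ahead of the robot, y to its left, z up, the work surface at z = 0. Lengths are in mm, angles in rad, forces in N, time in s.
With the tool pointing down it reaches from about 350 to 875 mm from the base axis. Payload 4.2 kg.
Tool frame: the origin (TCP) lies between the finger pads; the fingertips stand 14 mm ahead of it and the grasp point (between the pads) lies 5 mm behind it; z points along the fingers, y is the line along which they close (so a half turn about z gives the same grasp; the last joint's range is limited). The gripper opens to 85 mm and grips with 20 to 120 N. Pads are 22 mm wide; open, the fingers measure 114 mm over their backs; the gripper's body (76 mm by 85 mm) begins 54 mm behind the grasp point. The pads swing forward as they close: fully open they stand 13 mm farther back than shut.
Start: joints at [-1, 0.385, 0.008, 0, -1.194, -0.259], TCP at [191.748, -594.838, 245.312] pointing down, gripper open.
Joint ranges: [-3.14, 3.14], [-1.21, 2.06], [-1.07, 1.41], [-3.16, 2.05], [-2.99, -0.16], [-3.1, 3.1]. Speed limits (rad/s): [2.79, 2.79, 3.14, 3.14, 3.14, 3.14].

## Interface

Orientations are given as a unit quaternion [x, y, z, w].
In Python, from bench import * gives the robot as it stands.
- The arm moves only by the tool carry_out, never from a script. Its argument "motion" is a list of rows, each a list of 7 numbers: the turn, a rotation vector about the tool's x, y, z in rad, then the shift along the tool's x, y, z in mm, then the opening, from -1 (shut) to 1 (fully open), so that 0 is half open. A call has 1 to 5 rows; each row is the pose to reach, as a shift and turn from the pose commanded when the call began, along the tool's axes at that moment; what a row does not reach only later rows make up. A row lasts 1/8 s, in which the tool goes at most 62.5 mm and 10.7 degrees, less where a joint would pass 70% of its speed; a pose out of reach is approached as far as the arm can. A call with a gripper value outside its range is refused whole. The fingers move at their own pace and stop on an object; the grip force is fixed at half the most. Time passes only in rows, so rows that repeat a pose let the fingers close. It gives the time, the measured TCP pose, the force, the opening and the grip force at its end, in the units of the state.
- read_state(): the state, without advancing time (a new reading comes with each control period).
- get_image(name): name is "scene" or "side" or "wrist"; returns a dict with "color" (384x512x3 uint8, blue, green, red), "mtx" (3x3 intrinsics, pixels), "position" and "orientation" of the camera in the world. Camera axes: x right, y down, z forward; pixel columns grow to the right and rows downward; lengths in mm; the calibration is good to about 2 mm. A picture is of the moment at which its call begins. There is no depth.
- job_done(): hands the job in; it is judged then, once.
The state is a dict: "clock": time; "joints": joint angles; "joint_vel": joint speeds; "joint_efforts": joint torques, N m; "position": TCP position; "ee_rot": TCP orientation; "contact_force": force on the tool from outside, world axes, zero at the start; "wrist_torque": the same for the moment, N m; "gripper_width": finger opening in mm; "grasp_force": force on a finger pad.
Only numpy, scipy, OpenCV 4.12 (cv2) and the standard library are available. Lean on these libraries where they do the work, as an engineer would, in place of code of your own. Each camera call takes 0.05 s, during which the arm holds its last target. There are 200 camera calls.

## Working session

There is one attempt and no reset: what is moved stays moved. The work goes in short steps, Python scripts to look and compute and a tool call to move; the robot and the scene stay as the last step left them, time stands still between calls to the robot, and variables do not carry over. Pictures are saved under pics/ and viewed, at most 10 in all, crops included, and the job is handed in when it is done.

Besides the shell and the picture viewer there is one more tool, called after "Call:" as name(argument=value, ...) on one line, values as JSON. carry_out: Moves the arm, as the interface text tells. Its arguments: {"type":"object","properties":{"motion":{"type":"array"}},"required":["motion"]}

```bash
mkdir -p pics; ls
python3 - <<'E'
from bench import *
import cv2,numpy as np,json
s=read_state();print(s)
for n in("scene","side"):
    g=get_image(n);cv2.imwrite(f"pics/{n}0.png",g["color"]);print(n,g["mtx"],g["position"],g["orientation"])
a=cv2.imread("pics/scene0.png")
E
```

```text
pics
{'clock': 0.0, 'joints': array([-1.00040365e+00,  3.85551318e-01,  6.61102098e-03, -5.35019029e-04,
       -1.19400320e+00, -2.58610915e-01]), 'joint_vel': array([ 0.00044187,  0.00053887,  0.00054055,  0.00042078, -0.00027425,
       -0.00115788]), 'joint_efforts': array([-5.17508142e-04, -3.92292631e+01,  1.88399756e+01,  4.18610528e+00,
       -4.60855590e-03, -3.45145693e-06]), 'position': array([ 191.58019138, -594.3185362 ,  244.21358024]), 'ee_rot': array([-1.55162644e-01,  9.87888323e-01,  1.08280421e-03, -2.04786193e-04]), 'contact_force': array([-0.51406453,  1.54695048,  0.594131  ]), 'wrist_torque': array([ 0.02077966, -0.02688947, -0.037514  ]), 'grasp_force': 0.0, 'gripper_width': 85.43789830653037}
scene [[370.04857244   0.         260.10423196]
 [  0.         370.04857244 196.89522457]
 [  0.           0.           1.        ]] [1112.47349795  372.30141221  762.70910177] [ 0.45844581  0.81824074 -0.29795485 -0.17757375]
side [[398.59764343   0.         253.68303905]
 [  0.         398.59764343 194.38491346]
 [  0.           0.           1.        ]] [ 196.99599934  704.00505275 1003.15442472] [-0.28876622  0.89634176 -0.31962361  0.10500607]
```

View pics/scene0.png

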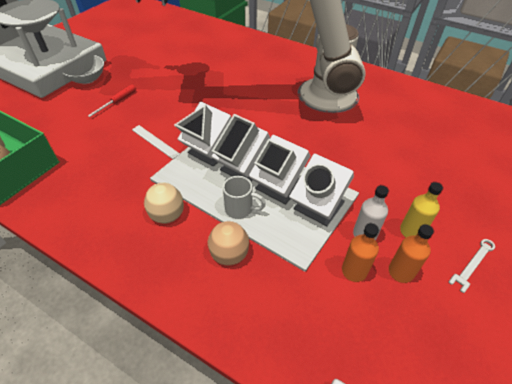

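View pics/side0.png

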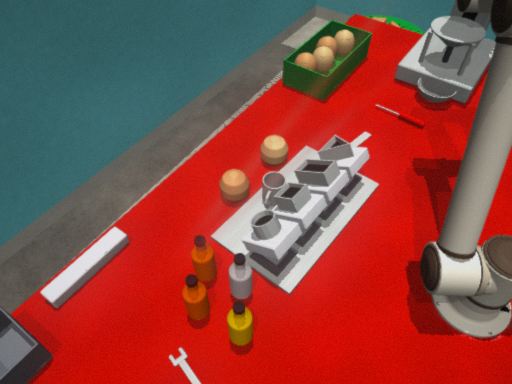

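Run:
```python
import cv2
a=cv2.imread("pics/scene0.png")[90:230,160:360];cv2.imwrite("pics/sc.png",cv2.resize(a,None,fx=4,fy=4,interpolation=cv2.INTER_CUBIC))
a=cv2.imread("pics/side0.png")[125:275,230:380];cv2.imwrite("pics/sd.png",cv2.resize(a,None,fx=4,fy=4,interpolation=cv2.INTER_CUBIC))
```

```text
(no output)
```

View pics/sc.png

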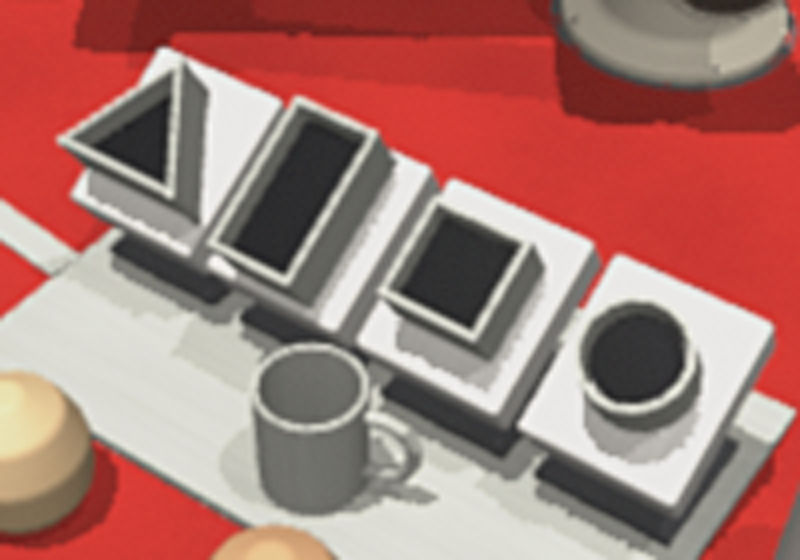

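View pics/sd.png

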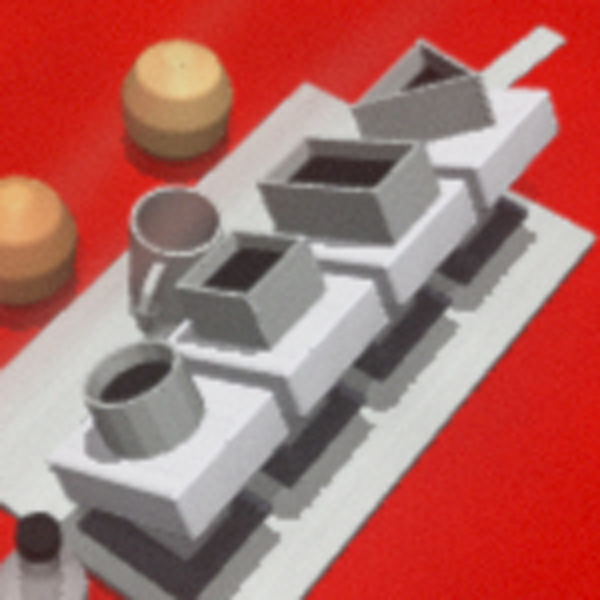

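```bash
cat > h.py <<'E'
from bench import *
import numpy as np
from scipy.spatial.transform import Rotation as R
def ray(g,p):
    d=np.linalg.solve(g["mtx"],[p[0],p[1],1]);d=R.from_quat(g["orientation"]).apply(d);return np.array(g["position"]),d/np.linalg.norm(d)
def tri(rs):
    A=sum(np.eye(3)-np.outer(d,d) for o,d in rs);b=sum((np.eye(3)-np.outer(d,d))@o for o,d in rs);X=np.linalg.solve(A,b)
    return X,[np.linalg.norm(np.cross(X-o,d)) for o,d in rs]
E
python3 - <<'E'
from h import *
sc,sd=get_image("scene"),get_image("side")
z=lambda p,o:(np.array(p)+.5)/4-.5+o
P={'sqT':((435,198),(176,288)),}
# corners: ul=up-slope(robot side) +/-y ; order: up+y? (scene px, side px)
P={'sq_up-':((435,199),(322,250)),'sq_up+':((533,243),(258,296)),'sq_dn+':((478,340),(177,287)),'sq_dn-':((383,293),(238,232)),
'bar_up-':((297,98),(425,143)),'bar_up+':((379,135),(385,188)),'bar_dn+':((290,285),(260,184)),'bar_dn-':((210,245),(305,143)),
'round':((638,359),(133,376)),'tri_up':((182,63),(492,80)),'tri_dn-':((60,140),(422,42)),'tri_dn+':((175,197),(357,107))}
X={}
for k,(a,b) in P.items():
    x,e=tri([ray(sc,z(a,(160,90))),ray(sd,z(b,(230,125)))]);X[k]=x;print(k,x.round(1),round(e[0],1))
for n in('sq','bar'):
    c=[X[n+s] for s in('_up-','_up+','_dn+','_dn-')];print(n,np.mean(c,0).round(1),(c[2]+c[3]-c[0]-c[1]).round(1)/2,(c[1]+c[2]-c[0]-c[3]).round(1)/2)
print(np.mean([X[k] for k in X if 'tri' in k],0))
E
```

```text
sq_up- [491.7  33.4 158.7] 0.8
sq_up+ [502.4 104.7 168.3] 4.0
sq_dn+ [564.2 105.3 137. ] 1.6
sq_dn- [558.   35.8 134.5] 1.8
bar_up- [475.7 -79.3 180. ] 1.0
bar_up+ [477.1 -19.2 180.3] 4.6
bar_dn+ [574.2 -21.5 124.9] 1.6
bar_dn- [570.4 -83.5 122.3] 1.0
round [540.1 195.  150.4] 2.5
tri_up [ 470.3 -177.   167.4] 2.4
tri_dn- [ 547.6 -223.4  132.8] 0.5
tri_dn+ [ 552.4 -125.6  133.3] 2.4
sq [529.1  69.8 149.6] [ 64.05   1.5  -27.7 ] [ 8.5  70.4   6.05]
bar [524.3 -50.9 151.9] [ 95.9   -3.25 -56.55] [ 2.6 61.   1.5]
[ 523.43888549 -175.33276077  144.50928951]
```

```bash
cat >> h.py <<'E'
YAW=-0.045
M={'round':np.array([537.5,195,150.]),'sq':np.array([532,72,150.]),'bar':np.array([526.5,-50,150.])}
def Rt(yaw=None):
    y=YAW if yaw is None else yaw
    n=np.array([np.sin(np.pi/6)*np.cos(y),np.sin(np.pi/6)*np.sin(y),np.cos(np.pi/6)]);ry=np.array([-np.sin(y),np.cos(y),0])
    z=-n;return np.c_[np.cross(ry,z),ry,z]
def plan(k,h):
    s=read_state();T=R.from_quat(s["ee_rot"]);G=Rt();tgt=M[k]-G[:,2]*(h+14)
    print("turn",(T.inv()*R.from_matrix(G)).as_rotvec().round(3),"shift",T.inv().apply(tgt-s["position"]).round(1),"t",s["clock"],"F",np.round(T.inv().apply(s["contact_force"]),2),"pos",s["position"].round(1))
def feel(k,f=None):
    s=read_state();G=Rt();d=G.T@(np.array(s["position"])-M[k]);print("in mouth axes xyz(tool) tip:",(d+[0,0,14]).round(2),"F tool",(G.T@s["contact_force"]).round(2),"t",s["clock"])
E
python3 - <<'E'
from h import *
sc,sd=get_image("scene"),get_image("side")
print(tri([ray(sc,(381,192)),ray(sd,(240,261))]))
plan('round',90)
E
```

```text
(array([510.06951907, 331.3900975 , 156.99962757]), [np.float64(0.08653200463926586), np.float64(0.08653200463932247)])
turn [-0.093  0.518  0.349] shift [-620.1  627.4    5.3] t 0.3 F [0.13 0.52 0.68] pos [ 191.7 -594.7  245. ]
```

Call:
carry_out(motion=[[-0.09,0.52,0.35,-620,627,-50,-1],[-0.09,0.52,0.35,-620,627,-50,-1],[-0.09,0.52,0.35,-620,627,-50,-1],[-0.09,0.52,0.35,-620,627,-50,-1],[-0.09,0.52,0.35,-620,627,-50,-1]])

```text
clock: 0.92
position: [329.6, -323.5, 261.1]
ee_rot: [0.022, 0.965, 0.004, -0.261]
contact_force: [0.1, -0.8, 0.1]
gripper_width: 0.1
grasp_force: 0.0
```

```bash
python3 -c "
from h import *
plan('round',100);print(read_state()['joints'])"
```

```text
turn [-0.003 -0.004 -0.001] shift [-214.   527.3 -112.7] t 0.925 F [-0.09 -0.76 -0.12] pos [ 329.6 -323.5  261.1]
[-0.33017375  0.31813878 -0.20581125  0.14539461 -1.55623996 -1.32616191]
```

Call:
carry_out(motion=[[0,0,0,-214,527,-115,-1],[0,0,0,-214,527,-115,-1],[0,0,0,-214,527,-115,-1],[0,0,0,-214,527,-115,-1],[0,0,0,-214,527,-115,-1]])

```text
clock: 1.55
position: [472.4, -46.0, 257.0]
ee_rot: [0.022, 0.966, 0.004, -0.259]
contact_force: [1.4, -0.9, 0.5]
gripper_width: -0.2
grasp_force: 0.0
```

```bash
python3 -c "
from h import *
plan('round',100);print(read_state()['joints'])"
```

```text
turn [-0.003 -0.001 -0.002] shift [-99.9 243.8 -49.3] t 1.55 F [-0.99 -0.86 -1.14] pos [472.4 -46.  257. ]
[ 0.17697999  0.38890529 -0.01280926 -0.10793359 -1.68270267 -1.77781533]
```

Call:
carry_out(motion=[[0,0,0,-90,215,-45,-1],[0,0,0,-90,215,-45,-1],[0,0,0,-90,215,-45,-1],[0,0,0,-90,215,-45,-1],[0,0,0,-90,215,-45,-1]])

```text
clock: 2.17
position: [582.5, 165.4, 247.8]
ee_rot: [0.021, 0.965, 0.004, -0.26]
contact_force: [-0.7, -0.1, -0.2]
gripper_width: 0.1
grasp_force: 0.0
```

Run:
```python
from h import *
import cv2
plan('round',100);print(read_state()['joints'])
g=get_image("wrist");cv2.imwrite("pics/w1.png",g["color"]);print(g)
```

```text
turn [-0.005 -0.003  0.001] shift [-8.9 27.5 -6.3] t 2.175 F [ 0.5  -0.14  0.47] pos [582.5 165.4 247.8]
[ 0.42861839  0.60921704  0.38287778 -0.23389147 -1.81709319 -2.04472876]
{'color': array([[[ 39,  45, 218],
        [ 38,  44, 216],
        [ 37,  43, 215],
        ...,
        [ 36,  41, 207],
        [ 36,  42, 208],
        [ 36,  42, 207]],

       [[ 38,  44, 218],
        [ 37,  43, 217],
        [ 38,  43, 218],
        ...,
        [ 38,  42, 208],
        [ 36,  42, 207],
        [ 36,  41, 207]],

       [[ 38,  44, 219],
        [ 39,  45, 219],
        [ 39,  45, 219],
        ...,
        [ 35,  41, 206],
        [ 36,  42, 207],
        [ 37,  42, 207]],

       ...,

       [[ 34,  30,  29],
        [ 34,  31,  29],
        [ 34,  29,  30],
        ...,
        [ 30,  25,  25],
        [ 30,  25,  26],
        [ 30,  27,  25]],

       [[ 33,  30,  29],
        [ 34,  30,  29],
        [ 33,  29,  28],
        ...,
        [ 30,  26,  26],
        [ 30,  27,  26],
        [ 30,  25,  25]],

       [[ 35,  30,  30],
        [ 34,  30,  29],
        [ 35,  30,  29],
        ...,
        [ 30,  26,  25],
        [ 31,  27,  27],
        [ 31,  26,  27]]], shape=(384, 512, 3), dtype=uint8), 'mtx': array([[320.50737413,   0.        , 256.7474165 ],
       [  0.        , 320.50737413, 188.09355683],
       [  0.        ,   0.        ,   1.        ]]), 'position': array([581.74570365, 166.14974538, 397.85344923]), 'orientation': array([ 0.7178564 ,  0.68715335, -0.07897465, -0.07915463])}
```

View pics/w1.png

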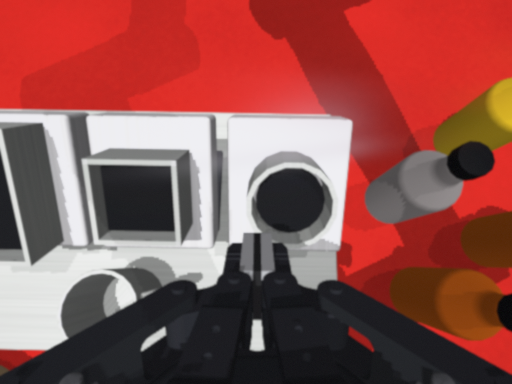

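Run:
```python
from h import *
g=get_image("wrist")
def cast(p,q,n):
    o,d=ray(g,p);return o+d*(np.dot(q-o,n)/np.dot(d,n))
n=-Rt()[:,2]
print("round",cast((291,202),M['round'],n))
for p in((84,157),(190,150),(190,243),(94,248)):print("sq",cast(p,M['sq'],n))
e=[cast(p,np.array([0,0,135.]),np.array([0,0,1.])) for p in((90,115),(352,119),(228,248),(345,249),(97,247))];print(e)
a=e[1]-e[0];b=e[3]-e[4];print(-np.arctan2(a[0],a[1]),-np.arctan2(b[0],b[1]))
plan('round',30)
```

```text
round [537.05884013 192.07735434 150.17853899]
sq [498.68226905  36.21766619 168.28718919]
sq [497.78546248 116.88030134 170.89940607]
sq [564.21938967 108.96533979 132.37702152]
sq [564.59082263  29.17119805 130.09037868]
[array([447.50809532,  20.07888451, 135.        ]), array([462.33149443, 252.79276231, 135.        ]), array([569.76801812, 140.27636389, 135.        ]), array([574.79627366, 234.6533546 , 135.        ]), array([564.2030127,  34.0295905, 135.       ])]
-0.06361201841782942 -0.052752637385884836
turn [-0.004 -0.002 -0.002] shift [-10.2  30.9  64.5] t 2.275 F [-0.32 -0.3  -0.95] pos [581.7 162.4 249.2]
```

```bash
cat >> h.py <<'E'
YAW=-0.055
M={'round':np.array([537.5,194,150.]),'sq':np.array([531,72,150.]),'bar':np.array([524.3,-50,150.])}
E
python3 -c "
from h import *
plan('round',8)"
```

```text
turn [-0.009 -0.002  0.007] shift [-10.3  29.9  86.5] t 2.275 F [-0.32 -0.3  -0.95] pos [581.7 162.4 249.2]
```

Call:
carry_out(motion=[[-0.009,-0.002,0.007,-10,30,20,-1],[-0.009,-0.002,0.007,-10,30,50,-1],[-0.009,-0.002,0.007,-10,30,75,-1],[-0.009,-0.002,0.007,-10,30,86,-1],[-0.009,-0.002,0.007,-10,30,86,-1]])

```text
clock: 2.9
position: [548.6, 192.5, 170.6]
ee_rot: [0.027, 0.966, 0.007, -0.258]
contact_force: [0.4, -0.3, -0.0]
gripper_width: -0.4
grasp_force: 0.0
```

Run:
```python
from h import *
import cv2
feel('round');plan('round',0)
g=get_image("wrist");cv2.imwrite("pics/w2.png",g["color"])
feel('round')
```

```text
in mouth axes xyz(tool) tip: [ 0.66 -0.87 -9.46] F tool [-0.37 -0.33 -0.21] t 2.9
turn [ 0.001  0.001 -0.002] shift [-0.7  0.9  9.5] t 2.9 F [-0.37 -0.33 -0.21] pos [548.6 192.5 170.6]
in mouth axes xyz(tool) tip: [  0.38  -0.58 -10.25] F tool [ 0.02 -1.03 -0.64] t 2.95
```

View pics/w2.png

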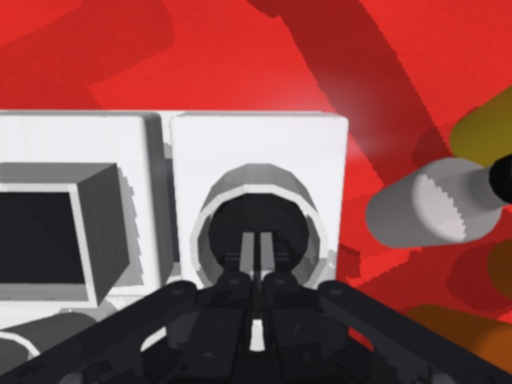

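Call:
carry_out(motion=[[0,0,0,0,0.5,4,-1],[0,0,0,0,0.5,8,-1],[0,0,0,0,0.5,12,-1],[0,0,0,0,0.5,15,-1],[0,0,0,0,0.5,15,-1]])

```text
clock: 3.58
position: [541.1, 194.3, 157.0]
ee_rot: [0.027, 0.966, 0.007, -0.259]
contact_force: [0.3, 0.8, 0.1]
gripper_width: -0.1
grasp_force: 0.0
```

```bash
python3 -c "
from h import *
feel('round')"
```

```text
in mouth axes xyz(tool) tip: [0.43 0.47 6.14] F tool [-0.21  0.8  -0.25] t 3.575
```

Call:
carry_out(motion=[[0,0,0,0,0,1,-1],[0,0,0,0,0,2,-1],[0,0,0,0,0,3,-1],[0,0,0,0,0,4,-1],[0,0,0,0,0,5,-1]])

```text
clock: 4.2
position: [539.1, 194.5, 153.4]
ee_rot: [0.027, 0.966, 0.008, -0.258]
contact_force: [1.3, 0.5, 4.8]
gripper_width: -0.0
grasp_force: 2.2
```

```bash
python3 -c "
from h import *
feel('round')"
```

```text
in mouth axes xyz(tool) tip: [ 0.29  0.55 10.26] F tool [ 1.27  0.55 -4.82] t 4.2
```

Call:
carry_out(motion=[[0,0,0,0,0,1,-1],[0,0,0,0,0,2,-1],[0,0,0,0,0,3,-1],[0,0,0,0,0,3,-1]])

```text
clock: 4.7
position: [537.7, 194.5, 150.8]
ee_rot: [0.027, 0.966, 0.007, -0.258]
contact_force: [2.6, 0.5, 6.4]
gripper_width: -0.1
grasp_force: 3.1
```

```bash
python3 -c "
from h import *
feel('round')"
```

```text
in mouth axes xyz(tool) tip: [ 0.28  0.56 13.25] F tool [ 1.01  0.6  -6.82] t 4.7
```

Call:
carry_out(motion=[[0,0,0,0,0,0.8,-1],[0,0,0,0,0,1.6,-1],[0,0,0,0,0,2,-1],[0,0,0,0,0,2,-1]])

```text
clock: 5.2
position: [536.9, 194.6, 149.4]
ee_rot: [0.027, 0.966, 0.008, -0.258]
contact_force: [2.4, 1.2, 6.7]
gripper_width: -0.2
grasp_force: 3.6
```

```bash
python3 -c "
from h import *
feel('round')"
```

```text
in mouth axes xyz(tool) tip: [ 0.27  0.57 14.81] F tool [ 1.37  1.35 -6.99] t 5.2
```

Call:
carry_out(motion=[[0,0,0,0,0,0.7,-1],[0,0,0,0,0,1.4,-1],[0,0,0,0,0,1.4,-1]])

```text
clock: 5.58
position: [536.4, 194.6, 148.5]
ee_rot: [0.027, 0.966, 0.008, -0.257]
contact_force: [3.0, 0.2, 7.9]
gripper_width: -0.3
grasp_force: 4.0
```

```bash
python3 -c "
from h import *
feel('round')"
```

```text
in mouth axes xyz(tool) tip: [ 0.27  0.57 15.84] F tool [ 1.37  0.35 -8.38] t 5.575
```

Call:
carry_out(motion=[[0,0,0,0,0,0.6,-1],[0,0,0,0,0,1.2,-1],[0,0,0,0,0,1.2,-1]])

```text
clock: 5.95
position: [536.4, 194.6, 148.5]
ee_rot: [0.026, 0.966, 0.008, -0.256]
contact_force: [3.5, -0.4, 11.2]
gripper_width: -0.1
grasp_force: 5.6
```

```bash
python3 -c "
from h import *
feel('round')"
```

```text
in mouth axes xyz(tool) tip: [ 0.26  0.58 15.86] F tool [  2.58  -0.25 -11.48] t 5.95
```

Call:
carry_out(motion=[[0,0,0,0,0,-4,-1],[0,0,0,0,0,-9,-1],[0,0,0,0,0,-15,-1],[0,0,0,0,0,-15,-1],[0,0,0,0,0,-15,-1]])

```text
clock: 6.58
position: [541.8, 194.2, 158.5]
ee_rot: [0.027, 0.965, 0.007, -0.259]
contact_force: [0.2, -0.1, 0.0]
gripper_width: -0.0
grasp_force: 0.0
```

```bash
python3 -c "
from h import *
feel('round')"
```

```text
in mouth axes xyz(tool) tip: [0.54 0.39 4.51] F tool [-0.19 -0.12 -0.16] t 6.575
```

Call:
carry_out(motion=[[0,0,0,0,0,0,-1],[0,0,0,0,0,3,-1],[0,0,0,0,0,6,-1],[0,0,0,0,0,9,-1],[0,0,0,0,0,11,-1]])

```text
clock: 7.2
position: [537.5, 194.6, 150.7]
ee_rot: [0.027, 0.966, 0.008, -0.257]
contact_force: [2.5, 0.1, 7.2]
gripper_width: -0.1
grasp_force: 3.1
```

Call:
carry_out(motion=[[0,0,0,0,0,1,-1],[0,0,0,0,0,2,-1],[0,0,0,0,0,3,-1],[0,0,0,0,0,4,-1],[0,0,0,0,0,4.2,-1]])

```text
clock: 7.82
position: [536.3, 194.6, 148.6]
ee_rot: [0.026, 0.966, 0.008, -0.256]
contact_force: [3.5, 0.2, 10.1]
gripper_width: 0.2
grasp_force: 5.3
```

```bash
python3 -c "
from h import *
feel('round')"
```

```text
in mouth axes xyz(tool) tip: [ 0.32  0.57 15.86] F tool [  2.07   0.38 -10.52] t 7.825
```

Call:
carry_out(motion=[[0,0,0,0,0,-5,-1],[0,0,0,0,0,-13,-1],[0,0,0,0,0,-28,-1],[0,0,0,0,0,-48,-1],[0,0,0,0,0,-48,-1]])

```text
clock: 8.45
position: [559.8, 193.4, 188.5]
ee_rot: [0.027, 0.966, 0.008, -0.257]
contact_force: [-0.5, -0.5, 0.6]
gripper_width: -0.2
grasp_force: 0.0
```

```bash
python3 -c "
from h import *
plan('sq',20)"
```

```text
turn [ 0.002  0.003 -0.   ] shift [  -0.2 -122.8   10.2] t 8.45 F [ 0.69 -0.49 -0.31] pos [559.8 193.4 188.5]
```

Call:
carry_out(motion=[[0,0,0,0,-60,0,-1],[0,0,0,0,-122,0,-1],[0,0,0,0,-122,0,-1],[0,0,0,0,-122,10,-1],[0,0,0,0,-122,10,-1]])

```text
clock: 9.07
position: [545.9, 72.8, 177.8]
ee_rot: [0.026, 0.965, 0.007, -0.26]
contact_force: [1.1, 0.1, -0.2]
gripper_width: -0.4
grasp_force: 0.0
```

Run:
```python
from h import *
import cv2
g=get_image("wrist");cv2.imwrite("pics/w3.png",g["color"])
feel('sq');plan('sq',0)
```

```text
in mouth axes xyz(tool) tip: [  0.82   1.7  -18.19] F tool [ 0.18  0.17 -0.5 ] t 9.125
turn [-0.    -0.001  0.001] shift [-0.8 -1.7 18.2] t 9.125 F [ 0.18  0.17 -0.5 ] pos [546.5  72.8 178.3]
```

View pics/w3.png

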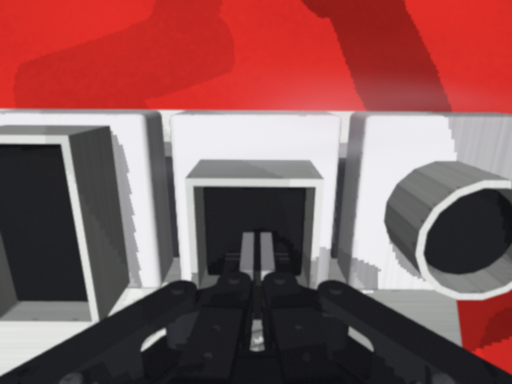

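Call:
carry_out(motion=[[0,0,0,-0.5,-1,6,-1],[0,0,0,-0.5,-1,13,-1],[0,0,0,-0.5,-1,19,-1],[0,0,0,-0.5,-1,23,-1],[0,0,0,-0.5,-1,23,-1]])

```text
clock: 9.75
position: [535.8, 71.4, 158.7]
ee_rot: [0.027, 0.966, 0.007, -0.259]
contact_force: [0.9, -0.9, 0.3]
gripper_width: -0.1
grasp_force: 0.0
```

Call:
carry_out(motion=[[0,0,0,0,0,1,-1],[0,0,0,0,0,2,-1],[0,0,0,0,0,3,-1],[0,0,0,0,0,4,-1],[0,0,0,0,0,5,-1]])

```text
clock: 10.38
position: [533.8, 71.5, 155.0]
ee_rot: [0.027, 0.966, 0.007, -0.258]
contact_force: [2.0, 0.5, 3.8]
gripper_width: 0.1
grasp_force: 2.2
```

```bash
python3 -c "
from h import *
feel('sq')"
```

```text
in mouth axes xyz(tool) tip: [ 0.06 -0.33  8.32] F tool [ 0.24  0.62 -4.29] t 10.375
```

Call:
carry_out(motion=[[0,0,0,0,0,1,-1],[0,0,0,0,0,2,-1],[0,0,0,0,0,3,-1],[0,0,0,0,0,4,-1],[0,0,0,0,0,4,-1]])

```text
clock: 11.0
position: [531.9, 71.6, 151.7]
ee_rot: [0.027, 0.966, 0.007, -0.258]
contact_force: [1.5, 0.1, 6.7]
gripper_width: 0.1
grasp_force: 3.4
```

```bash
python3 -c "
from h import *
feel('sq')"
```

```text
in mouth axes xyz(tool) tip: [ 1.000e-02 -3.200e-01  1.207e+01] F tool [ 2.    0.17 -6.53] t 11.0
```

Call:
carry_out(motion=[[0,0,0,0,0,0.7,-1],[0,0,0,0,0,1.4,-1],[0,0,0,0,0,2.1,-1],[0,0,0,0,0,2.1,-1]])

```text
clock: 11.5
position: [531.1, 71.7, 150.3]
ee_rot: [0.027, 0.966, 0.007, -0.257]
contact_force: [3.2, 0.4, 6.4]
gripper_width: -0.0
grasp_force: 3.9
```

```bash
python3 -c "
from h import *
feel('sq')"
```

```text
in mouth axes xyz(tool) tip: [ 0.04 -0.31 13.71] F tool [ 0.5   0.61 -7.16] t 11.5
```

Call:
carry_out(motion=[[0,0,0,0,0,0.6,-1],[0,0,0,0,0,1.2,-1],[0,0,0,0,0,1.2,-1]])

```text
clock: 11.88
position: [531.1, 71.6, 150.2]
ee_rot: [0.026, 0.966, 0.007, -0.257]
contact_force: [3.7, -0.3, 10.7]
gripper_width: 0.0
grasp_force: 5.5
```

```bash
python3 -c "
from h import *
feel('sq')"
```

```text
in mouth axes xyz(tool) tip: [-1.000e-02 -3.500e-01  1.375e+01] F tool [  2.19  -0.05 -11.11] t 11.875
```

Home (no further travel, 11 N). Lift and go to the bar.

Call:
carry_out(motion=[[0,0,0,0,0,-5,-1],[0,0,0,0,0,-13,-1],[0,0,0,0,0,-28,-1],[0,0,0,0,0,-48,-1],[0,0,0,0,0,-48,-1]])

```text
clock: 12.5
position: [554.6, 70.5, 190.4]
ee_rot: [0.027, 0.966, 0.008, -0.257]
contact_force: [0.1, -1.2, -0.3]
gripper_width: -0.5
grasp_force: 0.0
```

Call:
carry_out(motion=[[0,0,0,0,-60,0,-1],[0,0,0,0,-121.5,0,-1],[0,0,0,0,-121.5,0,-1],[0,0,0,0,-121.5,10,-1],[0,0,0,0,-121.5,10,-1]])

```text
clock: 13.12
position: [540.9, -49.5, 179.9]
ee_rot: [0.026, 0.965, 0.007, -0.26]
contact_force: [-1.2, 0.7, -0.6]
gripper_width: 0.1
grasp_force: 0.0
```

Run:
```python
from h import *
import cv2
g=get_image("wrist");cv2.imwrite("pics/w4.png",g["color"])
feel('bar');plan('bar',0)
```

```text
in mouth axes xyz(tool) tip: [  0.41   1.43 -20.91] F tool [-0.53  0.23 -0.97] t 13.175
turn [ 0.    -0.001  0.001] shift [-0.4 -1.4 20.9] t 13.175 F [-0.53  0.23 -0.97] pos [541.5 -49.5 180.4]
```

View pics/w4.png

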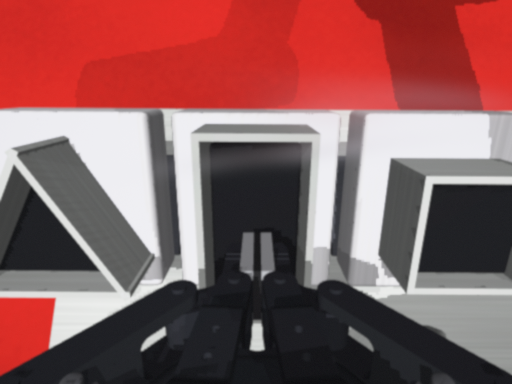

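Over the bar, centred (collar 195–317, fingers 257).

Call:
carry_out(motion=[[0,0,0,0,-1,6,-1],[0,0,0,0,-1,13,-1],[0,0,0,0,-1,20,-1],[0,0,0,0,-1,25,-1],[0,0,0,0,-1,25,-1]])

```text
clock: 13.8
position: [529.0, -50.9, 159.1]
ee_rot: [0.027, 0.966, 0.007, -0.259]
contact_force: [0.9, -0.8, 0.2]
gripper_width: 0.1
grasp_force: 0.0
```

Call:
carry_out(motion=[[0,0,0,0,0,1,-1],[0,0,0,0,0,2,-1],[0,0,0,0,0,3,-1],[0,0,0,0,0,4,-1],[0,0,0,0,0,5,-1]])

```text
clock: 14.42
position: [527.1, -50.8, 155.3]
ee_rot: [0.027, 0.966, 0.007, -0.258]
contact_force: [0.9, 0.4, 2.0]
gripper_width: 0.0
grasp_force: 1.1
```

```bash
python3 -c "
from h import *
feel('bar')"
```

```text
in mouth axes xyz(tool) tip: [ 0.21 -0.68  8.05] F tool [ 0.22  0.48 -2.15] t 14.425
```

Call:
carry_out(motion=[[0,0,0,0,0,1.2,-1],[0,0,0,0,0,2.4,-1],[0,0,0,0,0,3.6,-1],[0,0,0,0,0,4.8,-1],[0,0,0,0,0,6,-1]])

```text
clock: 15.05
position: [524.3, -50.7, 150.3]
ee_rot: [0.027, 0.966, 0.007, -0.258]
contact_force: [2.2, 0.7, 5.4]
gripper_width: -0.3
grasp_force: 2.9
```

```bash
python3 -c "
from h import *
feel('bar')"
```

```text
in mouth axes xyz(tool) tip: [ 0.17 -0.68 13.71] F tool [ 0.81  0.78 -5.8 ] t 15.05
```

Call:
carry_out(motion=[[0,0,0,0,0,0.8,-1],[0,0,0,0,0,1.6,-1],[0,0,0,0,0,2.4,-1],[0,0,0,0,0,3,-1],[0,0,0,0,0,3,-1]])

```text
clock: 15.68
position: [523.1, -50.6, 148.2]
ee_rot: [0.027, 0.966, 0.007, -0.258]
contact_force: [1.0, 0.6, 7.4]
gripper_width: -0.0
grasp_force: 3.6
```

```bash
python3 -c "
from h import *
feel('bar')"
```

```text
in mouth axes xyz(tool) tip: [ 0.16 -0.66 16.15] F tool [ 2.85  0.67 -6.87] t 15.675
```

Call:
carry_out(motion=[[0,0,0,0,0,0.7,-1],[0,0,0,0,0,1.4,-1],[0,0,0,0,0,2,-1],[0,0,0,0,0,2,-1]])

```text
clock: 16.18
position: [522.7, -50.6, 147.5]
ee_rot: [0.026, 0.966, 0.007, -0.257]
contact_force: [2.8, 1.1, 10.5]
gripper_width: 0.0
grasp_force: 5.3
```

```bash
python3 -c "
from h import *
feel('bar')"
```

```text
in mouth axes xyz(tool) tip: [ 0.14 -0.66 16.98] F tool [  2.92   1.24 -10.47] t 16.175
```

Call:
carry_out(motion=[[0,0,0,0,0,0.5,-1],[0,0,0,0,0,0.5,-1],[0,0,0,0,0,0.5,-1],[0,0,0,0,0,0.5,-1],[0,0,0,0,0,0.5,-1]])

```text
clock: 16.8
position: [522.7, -50.6, 147.5]
ee_rot: [0.026, 0.966, 0.007, -0.257]
contact_force: [3.1, 1.3, 11.3]
gripper_width: 0.0
grasp_force: 6.0
```

Call:
carry_out(motion=[[0,0,0,0,0,0,-1],[0,0,0,0,0,0,-1],[0,0,0,0,0,0,-1],[0,0,0,0,0,0,-1],[0,0,0,0,0,0,-1]])

```text
clock: 17.42
position: [522.7, -50.6, 147.5]
ee_rot: [0.026, 0.966, 0.007, -0.256]
contact_force: [3.3, 1.3, 11.9]
gripper_width: -0.0
grasp_force: 6.0
```

```bash
python3 -c "
from h import *
feel('bar')"
```

```text
in mouth axes xyz(tool) tip: [ 0.11 -0.7  16.98] F tool [  3.17   1.46 -11.87] t 17.425
```

Held home 1.25 s and more; release and retreat.

Call:
carry_out(motion=[[0,0,0,0,0,0,-1],[0,0,0,0,0,-5,-1],[0,0,0,0,0,-13,-1],[0,0,0,0,0,-28,-1],[0,0,0,0,0,-50,-1]])

```text
clock: 18.05
position: [545.8, -51.9, 188.2]
ee_rot: [0.027, 0.965, 0.008, -0.26]
contact_force: [0.8, -0.5, 0.4]
gripper_width: 0.2
grasp_force: 0.0
```

Call:
carry_out(motion=[[0,0,0,0,0,-40,-1],[0,0,0,0,0,-60,-1],[0,0,0,0,0,-60,-1],[0,0,0,0,0,-60,-1],[0,0,0,0,0,-60,-1]])

```text
clock: 18.68
position: [575.2, -53.5, 239.4]
ee_rot: [0.027, 0.965, 0.007, -0.26]
contact_force: [0.6, -0.3, -0.6]
gripper_width: -0.2
grasp_force: 0.0
```

```bash
python3 -c "
from h import *
feel('bar');print(job_done())"
```

```text
in mouth axes xyz(tool) tip: [  0.5   -0.71 -88.93] F tool [-0.85 -0.24  0.16] t 18.675
the job is handed in; nothing more can be done
None
```

I pressed the round key home twice, then the square key once, then held the bar key home for over 1.25 s, each felt to its stop at 10–12 N and let up; the stop key and loose items were left alone, and the job was handed in at 18.7 s with the arm clear (verdict not shown).

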